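Shut the pelletizer cover and hold the sample carousel at the orange jar

ROBOT

A 6-joint arm with a two-finger parallel gripper is mounted at the origin on the work surface. World frame = base frame: x ahead of the robot, y to its left, z up, the work surface at z = 0. Lengths are in m, angles in rad, forces in N, time in s.
With the tool pointing down it reaches from about 0.4 to 0.925 m from the base axis. Payload 3.4 kg.
Tool frame: the origin (TCP) lies between the finger pads; the fingertips stand 11 mm ahead of it and the grasp point (between the pads) lies 8 mm behind it; z points along the fingers, y is the direction in which the jaws open and shut (so a half turn about z gives the same grasp; the last joint's range is limited). The gripper opens to 85 mm and grips with 20 to 120 N. Pads are 22 mm wide; open, the fingers measure 114 mm over their backs; the gripper's body (76 mm by 85 mm) begins 54 mm behind the grasp point. The pads swing forward as they close: fully open they stand 13 mm farther back than shut.
Start: joints at [-1.21, 0.307, 1.506, -0, 1.328, -0.073], TCP at [0.242, -0.522, 0.203] pointing down, gripper open.
Joint ranges: [-3.12, 3.12], [-1.05, 2.28], [0.14, 2.33], [-1.42, 4.57], [0.1, 2.73], [-2.68, 2.68]. Speed limits (rad/s): [2.57, 2.57, 3.14, 3.14, 3.14, 3.14].

INTERFACE

Orientations are given as a 3x3 rotation matrix whose columns are the frame's x, y, z axes.
In Python, from plant import get_state, grab_frame, job_done gives the robot as it stands.
- The arm moves only by the tool arm_command, never from a script. Its argument "steps" is one flat list of numbers, 4 for each row, row after row: the shift along the tool's x, y, z in cm, then the turn about the tool's z in degrees. In form: [tx, ty, tz, twist, tx, ty, tz, twist, ...]. A call has exactly 8 rows; each row shifts and turns the commanded pose from where the row before left it, along the tool's axes as they then stand; what a row does not reach is not made up. A row lasts 1/12 s, in which the tool goes at most 41.7 mm and 7.16 degrees, less where a joint would pass 70% of its speed; a pose out of reach is approached as far as the arm can. A call with a gripper value outside its range is refused whole. "claw" is the finger opening in cm, from 0 to 8.54, set as the call begins (left out, the last holds). The fingers move at their own pace and stop on an object; "grip_force" is the grip in N (left out, the last holds). Time passes only in rows, so rows that do not move let the fingers close, or fill a call up. It gives the time, the measured TCP pose, the force and the opening at its end, in the units of the state.
- get_state(): the state, without advancing time (a new reading comes with each control period).
- grab_frame(name): name is "side" or "top"; returns a dict with "pixels" (480x640x3 uint8, red, green, blue), "fx", "fy", "cx", "cy" (pixels), "position" and "attitude" of the camera in the world. Camera axes: x right, y up, looking along -z (the intrinsics and any distortion apply to the point x, -y, -z); pixel columns grow to the right and rows downward; lengths in m; the calibration is good to about 2 mm. A picture is of the moment at which its call begins. There is no depth.
- job_done(): hands the job in, once; it reports no verdict.
The state is a dict: "time": time; "q": joint angles; "joint_velocities": joint speeds; "joint_torque": joint torques, N m; "tcp_pos": TCP position; "tcp_rot": TCP orientation; "wrist_force": force on the tool from outside, world axes, zero at the start; "moment": the same for the moment, N m; "gripper_width": finger opening in m.
Only numpy, scipy, OpenCV 4.12 (cv2) and the standard library are available. Lean on these libraries where they do the work, as an engineer would, in place of code of your own. Each camera call takes 0.05 s, during which the arm holds its last target.

TASK

Get the pelletizer ready for the next sample: press its clear hinged cover down until the catch clicks and holds it shut by itself, then take your hand off it, and turn the sample carousel by its red post until the orange-lidded jar faces front, in line with the yellow pointer on the stand. A spring turns the carousel back, so finish while still holding it there motionless by the post. Keep all the jars upright in their seats and do not disturb the other things on the table.

Things in the scene. Friction and masses are not known exactly. Their poses are not given: they have to be found in the camera images.
- pelletizer: the green bench pelletizer: a 135 x 112 mm chamber housing 150 mm high, its origin under the middle of that housing on the table; +x points to the black motor (208 mm high) behind the cover's hinge, -x to the housing's front, z up. Fixed to the table
- cover_hinge (a point): middle of the cover's hinge line, 150 mm above the table at the motor end of the housing; the hinge line runs along this point's y axis; -x points to the housing's front, where the catch is
- cover (a joint): opening angle of the clear hinged cover (130 mm long from the hinge, 112 mm wide, 6 mm thick, its upper face 7 mm above the hinge line when shut): 0 is shut, grows as its front edge lifts; it starts ajar at about 0.45 to 0.72 rad. A spring lifts it again unless it is pressed right down, past a firm click at about 0.04 rad, where a sprung catch at the front holds it at about 0. At the pad some 6 to 12 N press it home; it stops hard at 0
- cover_pad (a point): middle of the top of the yellow press pad (30 x 60 mm, flush with the cover's free edge region) on the cover, 112 mm from the hinge line; turns with the cover; 160 mm above the table when shut
- carousel: the white round sample carousel, 256 mm across, a disc 10 mm thick whose underside is 32 mm above the table; origin on its vertical axis at its underside, z up; the red post stands along its -x axis. It turns freely either way through at least 2.1 rad from its resting place, where it starts, against a light return spring (about 1 to 2 N at the post) that swings it back as soon as it is let go
- post (a point): on the axis of the carousel's red round grab post, 145 mm above the table and 20 mm below the post's top (165 mm); the post is 16 mm in diameter, vertical, fixed to the carousel 105 mm from its axis, and stands 68 mm above the jars' lids (97 mm above the table)
- fill_spot (a point): point above the stand, level with the jars' centres, where the centre of the jar that faces front stands: 90 mm from the carousel's axis, in line with the yellow pointer on the stand (pointer on this point's -x side, 140 to 173 mm from the axis, 24 mm high). It does not turn with the carousel
- jar_orange_center (a point): centre, half-way up, of the sample jar with the orange lid: clear jar 45 mm in diameter and 55 mm high, loose in a ring-shaped seat (12 mm deep) of the carousel, 90 mm from the carousel's axis
- jar_white_center (a point): centre, half-way up, of the sample jar with the white lid: clear jar 45 mm in diameter and 55 mm high, loose in a ring-shaped seat (12 mm deep) of the carousel, 90 mm from the carousel's axis
- jar_blue_center (a point): centre, half-way up, of the sample jar with the blue lid: clear jar 45 mm in diameter and 55 mm high, loose in a ring-shaped seat (12 mm deep) of the carousel, 90 mm from the carousel's axis
- jar_grey_center (a point): centre, half-way up, of the sample jar with the grey lid: clear jar 45 mm in diameter and 55 mm high, loose in a ring-shaped seat (12 mm deep) of the carousel, 90 mm from the carousel's axis
- gauge_block: stepped steel block, 50 x 50 x 45 mm, origin under its middle; leave alone
- kit_box: clear box of small parts, 110 x 140 x 46 mm, origin under its middle; leave alone
- kit_box2: a second clear box of the same size; leave alone
- spool: lying spool of orange filament, 170 mm across, 60 mm high, origin under its middle; leave alone
- screwdriver: screwdriver lying on the table, about 200 mm long along its x axis; leave alone

How it is judged:
By the outcome, as a careful person would: the job done as asked, in the order asked, and still so for the second after the job is handed in, while the arm keeps its last pose, push and grip.
It also fails if it takes over 51 s, if anything falls off the work surface, if the arm or the gripper's body presses on something with over 40 N, if the wrist force passes 120 N, or if a joint passes its speed limit or range.

## Working session

There is one attempt and no reset: what is moved stays moved. The work goes in short steps, Python scripts to look and compute and a tool call to move; the robot and the scene stay as the last step left them, time stands still between calls to the robot, and variables do not carry over. Pictures are saved under pics/ and viewed, and the job is handed in when it is done.

Besides the shell and the picture viewer there is one more tool, called after ">>>" as name(argument=value, ...), one argument or row to a line, values as JSON. arm_command: Moves the arm, as the interface text tells. Its arguments: {"type":"object","properties":{"steps":{"type":"array"},"claw":{"type":"number"},"grip_force":{"type":"number"}},"required":["steps"]}

```bash
ls; mkdir -p pics
python3 - <<'E'
from plant import *
import cv2
for n in("side","top"):
    f=grab_frame(n); cv2.imwrite(f"pics/{n}0.png",f["pixels"][:,:,::-1])
    print(n,{k:v for k,v in f.items() if k!="pixels"})
print(get_state())
E
```

```text
pics
side {'fx': 586.3262729752963, 'fy': 586.3262729752963, 'cx': 319.60790058652736, 'cy': 241.74196426337537, 'position': array([-0.04011248,  0.84394302,  0.96726871]), 'attitude': array([[-0.83202434,  0.34233982, -0.43650767],
       [-0.55452219, -0.53526055,  0.6371823 ],
       [-0.01551246,  0.77220437,  0.63518483]])}
top {'fx': 596.9329994721194, 'fy': 596.9329994721194, 'cx': 308.2057131201661, 'cy': 242.44036620855215, 'position': array([ 0.39444945, -0.01053752,  1.87461393]), 'attitude': array([[-0.02425505,  0.99656573, -0.07917351],
       [-0.99969996, -0.02390786,  0.0053304 ],
       [ 0.00341923,  0.07927904,  0.9968466 ]])}
{'time': 0.1, 'q': array([-1.21050551e+00,  3.07478428e-01,  1.50755329e+00,  3.28923403e-06,
        1.32839129e+00, -7.34945442e-02]), 'joint_velocities': array([ 0.0014593 , -0.00183017, -0.00525049, -0.0009242 ,  0.00222909,
        0.00015429]), 'joint_torque': array([-2.47131356e-04, -4.58529246e+01, -2.52607781e+01, -1.94745226e-04,
        5.51681980e-03,  9.92081084e-06]), 'tcp_pos': array([ 0.24141821, -0.52111302,  0.20188054]), 'tcp_rot': array([[ 9.07381611e-01,  4.20307268e-01, -6.42297127e-04],
       [ 4.20307737e-01, -9.07380002e-01,  1.71396188e-03],
       [ 1.37583066e-04, -1.82517994e-03, -9.99998325e-01]]), 'wrist_force': array([-0.44749841,  1.01816258, -1.02918828]), 'moment': array([-0.03789571, -0.07815625,  0.02544488]), 'gripper_width': 0.08539369062497472}
```

View pics/side0.png

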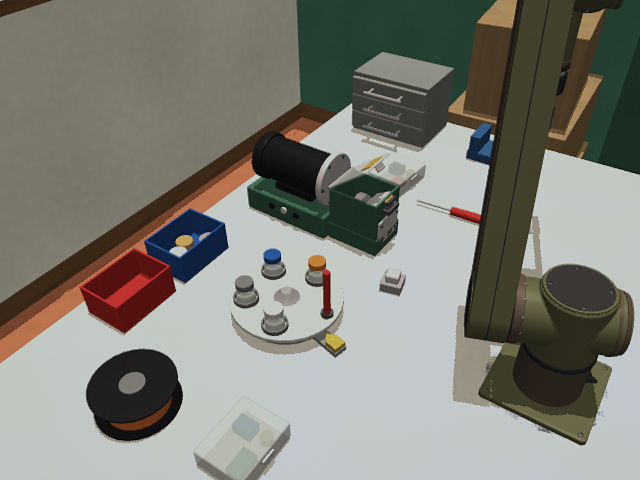

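View pics/top0.png

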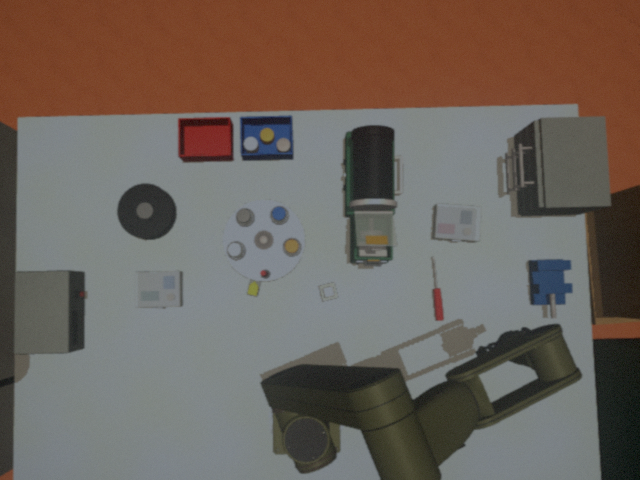

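The side view shows the green pelletizer with its cover ajar (cover/pad near 380,170), carousel hub (287,295), red post (327,293), yellow pointer (334,342) and orange lid (317,263). In the top view: hub (263,240), post (265,273), pointer (253,289), orange lid (291,246), pad (378,240).

```bash
cat > h.py <<'E'
import numpy as np, cv2
from plant import *
def rays(f,uv):
    uv=np.atleast_2d(np.array(uv,float))
    d=np.stack([(uv[:,0]-f["cx"])/f["fx"],-(uv[:,1]-f["cy"])/f["fy"],-np.ones(len(uv))],1)
    return f["position"],d@f["attitude"].T
def plane(f,uv,z):
    o,d=rays(f,uv); return o+d*((z-o[2])/d[:,2])[:,None]
def tri(f1,u1,f2,u2):
    o1,d1=rays(f1,u1);o2,d2=rays(f2,u2)
    A=np.stack([d1[0],-d2[0]],1); s=np.linalg.lstsq(A,o2-o1,rcond=None)[0]
    a=o1+s[0]*d1[0];b=o2+s[1]*d2[0]; return (a+b)/2,np.linalg.norm(a-b)
def proj(f,p):
    c=f["attitude"].T@(np.array(p)-f["position"]); return f["cx"]-f["fx"]*c[0]/c[2], f["cy"]+f["fy"]*c[1]/c[2]
def blobs(f,h0,h1,smin,vmin,box,amin=8):
    hsv=cv2.cvtColor(f["pixels"],cv2.COLOR_RGB2HSV)
    m=cv2.inRange(hsv,(h0,smin,vmin),(h1,255,255)); 
    k=np.zeros_like(m);x0,y0,x1,y1=box;k[y0:y1,x0:x1]=255;m&=k
    n,l,s,c=cv2.connectedComponentsWithStats(m)
    return [(s[i].tolist(),c[i].round(1).tolist(),l==i) for i in range(1,n) if s[i][4]>=amin]
E
python3 - <<'E'
from h import *
S=grab_frame("side");T=grab_frame("top")
for n,f,box in(("S",S,(225,150,430,360)),("T",T,(215,190,400,300))):
    for c,a in dict(red=(0,5,150,60),redhi=(174,180,150,60),orange=(8,18,130,90),yellow=(20,34,90,80),blue=(100,125,120,60)).items():
        for s,ce,_ in blobs(f,*a,box): print(n,c,s,ce)
for n,f,b in(("sa",S,(225,230,365,360)),("sb",S,(320,140,440,260)),("ta",T,(215,190,335,305)),("tb",T,(335,190,405,275))):
    x0,y0,x1,y1=b; cv2.imwrite(f"pics/{n}.png",cv2.resize(f["pixels"][y0:y1,x0:x1,::-1],None,fx=4,fy=4,interpolation=cv2.INTER_CUBIC))
a=[cv2.imread(f"pics/{n}.png") for n in("sa","sb","ta","tb")]
C=np.zeros((600,800,3),np.uint8)
def put(i,x,y,w,h): C[y:y+h,x:x+w]=cv2.resize(a[i],(w,h))
put(0,0,0,323,300);put(1,400,0,300,300);put(2,0,300,313,300);put(3,400,300,247,300);cv2.imwrite("pics/m0.png",C)
E
```

```text
S red [323, 270, 8, 44, 274] [326.3, 291.0]
S orange [225, 152, 31, 44, 702] [238.4, 173.3]
S orange [309, 256, 17, 15, 225] [316.8, 262.9]
S yellow [361, 156, 22, 15, 74] [371.6, 163.0]
S yellow [385, 195, 8, 7, 18] [388.3, 198.1]
S yellow [326, 334, 19, 19, 246] [334.0, 342.1]
S blue [225, 242, 2, 7, 9] [225.2, 245.3]
S blue [264, 249, 17, 15, 207] [271.8, 256.0]
T yellow [366, 236, 22, 8, 143] [376.5, 239.5]
T yellow [286, 240, 12, 13, 117] [291.4, 245.8]
T yellow [368, 260, 11, 1, 11] [373.0, 260.0]
T yellow [248, 282, 10, 14, 102] [252.8, 288.8]
T blue [273, 208, 12, 11, 98] [278.3, 213.2]
```

View pics/m0.png

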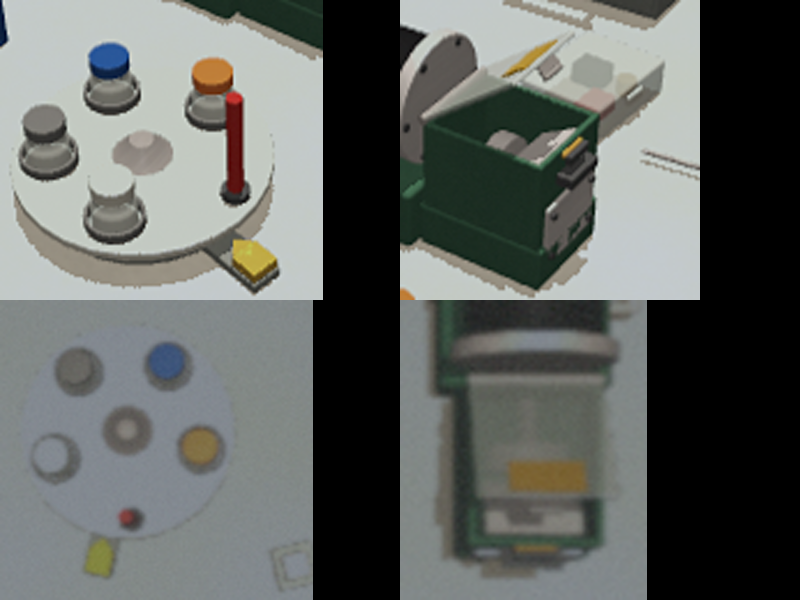

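Run:
```python
from h import *
S=grab_frame("side");T=grab_frame("top")
hs=cv2.cvtColor(T["pixels"],cv2.COLOR_RGB2HSV)
print("post px hsv",hs[268:279,259:272,0].tolist()[4],hs[273,259:272,1].tolist())
r=blobs(T,0,8,70,50,(250,262,280,282),3)+blobs(T,170,180,70,50,(250,262,280,282),3)
print([x[:2] for x in r])
o=[291.4,245.8];b=[278.3,213.2]
po=plane(T,o,.096)[0];pb=plane(T,b,.096)[0];print("orange",po,"blue",pb)
print("orange tri", tri(T,o,S,[316.8,262]), "blue",tri(T,b,S,[271.8,255.5]))
# disc: white mask ellipse
rgb=T["pixels"].astype(int)
print("disc/table px",T["pixels"][225,263],T["pixels"][225,215],T["pixels"][262,245])
print("pointer T",plane(T,[252.8,288.8],.022)[0],"S",plane(S,[334,342.1],.02)[0])
c,_=tri(T,[376.5,239.5],S,[371.6,163.]);print("pad",c,_)
# pad corners
for f,n,h in((T,"T",(20,34,90,80)),(S,"S",(20,34,90,80))):
    box=(360,230,395,250) if n=="T" else (355,150,390,175)
    m=blobs(f,*h,box)[0][2]; pts=np.argwhere(m)[:,::-1].astype(np.float32)
    rect=cv2.minAreaRect(pts);print(n,rect,cv2.boxPoints(rect).round(1).tolist())
# hub
print("hub",plane(T,[263,240],.06)[0],"hub S",plane(S,[286,292],.06)[0])
```

```text
post px hsv [131, 175, 0, 0, 0, 1, 0, 179, 176, 165, 105, 103, 103] [10, 56, 108, 132, 137, 125, 122, 66, 43, 10, 11, 18, 24]
[([261, 271, 5, 5, 16], [263.4, 273.1]), ([261, 273, 2, 3, 3], [261.3, 274.0])]
orange [0.52685285 0.030387   0.096     ] blue [0.62584349 0.06751462 0.096     ]
orange tri (array([0.52668252, 0.03021755, 0.09287824]), np.float64(0.0009362504022822116)) blue (array([0.62578761, 0.06735036, 0.09306837]), np.float64(0.0010435215974451848))
disc/table px [132 137 145] [130 136 137] [131 138 145]
pointer T [0.40188794 0.1543825  0.022     ] S [0.40097148 0.15400801 0.02      ]
pad [ 0.52829938 -0.20906904  0.22703499] 0.0014435715486356014
T ((376.5, 239.5), (7.0, 21.0), 90.0) [[366.0, 236.0], [387.0, 236.0], [387.0, 243.0], [366.0, 243.0]]
S ((371.54095458984375, 163.04917907714844), (3.841106653213501, 25.095230102539062), 50.194427490234375) [[360.70001220703125, 169.60000610351562], [380.0, 153.5], [382.3999938964844, 156.5], [363.1000061035156, 172.60000610351562]]
hub [0.54934345 0.1174037  0.06      ] hub S [0.54901417 0.11925839 0.06      ]
```

Run:
```python
from h import *
S=grab_frame("side");T=grab_frame("top")
pp=plane(T,[263.4,273.1],.163)[0]; print("post T",pp)
print("post S top",plane(S,[325.9,271.5],.164)[0], "tri",tri(T,[263.4,273.1],S,[325.9,271.5]))
# disc ellipse in side view: use saturation/edges; grey lid + white lid circles in top
g=cv2.cvtColor(T["pixels"],cv2.COLOR_RGB2GRAY)
for n,box in(("grey",(232,203,258,229)),("hub",(250,227,277,254)),("white",(222,236,249,264))):
    x0,y0,x1,y1=box; c=g[y0:y1,x0:x1]; m=(c<np.percentile(c,90)-14).astype(np.uint8)
    n_,l,s,ce=cv2.connectedComponentsWithStats(m); i=1+s[1:,4].argmax(); print(n,(ce[i]+[x0,y0]).round(1),s[i])
# disc edge from B-R
d=cv2.GaussianBlur(T["pixels"].astype(np.float32),(0,0),1); d=d[:,:,2]-d[:,:,1]
m=((d>5)).astype(np.uint8); m[:190]=0;m[290:]=0;m[:,:212]=0;m[:,315:]=0
m=cv2.morphologyEx(m,cv2.MORPH_OPEN,np.ones((3,3)))
n_,l,s,ce=cv2.connectedComponentsWithStats(m); i=1+s[1:,4].argmax();print(s[i],ce[i])
cn=max(cv2.findContours((l==i).astype(np.uint8),cv2.RETR_EXTERNAL,cv2.CHAIN_APPROX_NONE)[0],key=len)
e=cv2.fitEllipse(cv2.convexHull(cn));print("disc",e,plane(T,e[0],.042)[0])
po=np.array([.5268,.0303]);pb=np.array([.6258,.0674])
for nm,c in(("disc",plane(T,e[0],.042)[0][:2]),("hub",np.array([.5492,.1183]))):
    for k,p in(("o",po),("b",pb),("post",pp[:2]),("ptr",np.array([.4014,.1542]))):
        v=p-c;print(nm,k,np.linalg.norm(v).round(4),np.degrees(np.arctan2(v[1],v[0]))%360)
# pelletizer yaw: pad ends, green base edges
for r in(366,387): print(plane(T,[r,239.5],.227)[0])
hsv=cv2.cvtColor(T["pixels"],cv2.COLOR_RGB2HSV)
mg=cv2.inRange(hsv,(60,80,20),(95,255,120))
for row in(205,215,225,235,245,255): 
    xs=np.where(mg[row,330:410])[0]+330; print(row,xs.min() if len(xs) else None,xs.max() if len(xs) else None)
```

```text
post T [0.44541027 0.11073313 0.163     ]
post S top [0.44837216 0.11042911 0.164     ] tri (array([0.44639687, 0.11118712, 0.16543484]), np.float64(0.0024563674458034203))
grey [244.8 217. ] [  3   5  20  19 301]
hub [263.5 239.6] [  4   3  20  20 294]
white [237.5 251.3] [  5   5  20  20 180]
[ 223  201   81   79 3559] [263.25540882 240.30092723]
disc ((263.2909240722656, 239.77940368652344), (79.44916534423828, 80.21578216552734), 54.88517379760742) [0.55154016 0.11776479 0.042     ]
disc o 0.0909 254.20599109284052
disc b 0.0897 325.8539473538069
disc post 0.1064 183.7906006691422
disc ptr 0.1545 166.3594540779889
hub o 0.0908 255.71890426402916
hub b 0.092 326.3963253209606
hub post 0.1041 184.16981339609254
hub ptr 0.1521 166.34748907222942
[ 0.52963944 -0.17964126  0.227     ]
[ 0.52824423 -0.2378395   0.227     ]
205 None None
215 None None
225 None None
235 None None
245 None None
255 None None
```

>>> arm_command(
  steps=[2.4,-1.0,-0.8,0,2.4,-1.0,-0.8,0,2.4,-1.0,-0.8,0,2.4,-1.0,-0.8,0,2.4,-1.0,-0.8,0,2.4,-1.0,-0.8,0,2.4,-1.0,-0.8,0,2.4,-1.0,-0.8,0],
  claw=0,
  grip_force=20,
)

```text
time: 1.07
tcp_pos: [0.3829, -0.3674, 0.2672]
tcp_rot: [[0.907, 0.42, 0.0], [0.42, -0.907, -0.0], [0.0, 0.0, -1.0]]
wrist_force: [1.1, 0.4, -0.0]
gripper_width: -0.0002
```

>>> arm_command(
  steps=[2.4,-1.0,0,0,2.4,-1.0,0,0,2.4,-1.0,0,0,2.4,-1.0,0,0,2.4,-1.0,0,0,2.4,-1.0,0,0,2.4,-1.0,0,0,2.4,-1.0,0,0],
)

```text
time: 1.73
tcp_pos: [0.5236, -0.2141, 0.2668]
tcp_rot: [[0.907, 0.42, 0.0], [0.42, -0.907, -0.0], [0.0, 0.0, -1.0]]
wrist_force: [0.8, 0.4, -0.0]
gripper_width: 0.0001
```

>>> arm_command(
  steps=[0.1,-0.1,0.5,0,0,-0.1,0.5,0,0,-0.1,0.5,0,0,-0.1,0.5,0,0,0,0.5,0,-0.1,0,0.5,0,-0.1,0,0.5,0,-0.1,-0.1,0.5,0],
)

```text
time: 2.4
tcp_pos: [0.5185, -0.2121, 0.2262]
tcp_rot: [[0.908, 0.419, -0.0], [0.419, -0.908, -0.0], [-0.0, 0.0, -1.0]]
wrist_force: [-0.3, -0.2, -0.7]
gripper_width: -0.0002
```

Run:
```python
from h import *
S=grab_frame("side"); cv2.imwrite("pics/s1.png",cv2.resize(S["pixels"][90:290,280:480,::-1],None,fx=3,fy=3))
print(get_state()["wrist_force"],get_state()["tcp_pos"])
```

```text
[-1.53307345  1.10420024 -0.50471881] [ 0.51758146 -0.21149222  0.22509585]
```

View pics/s1.png

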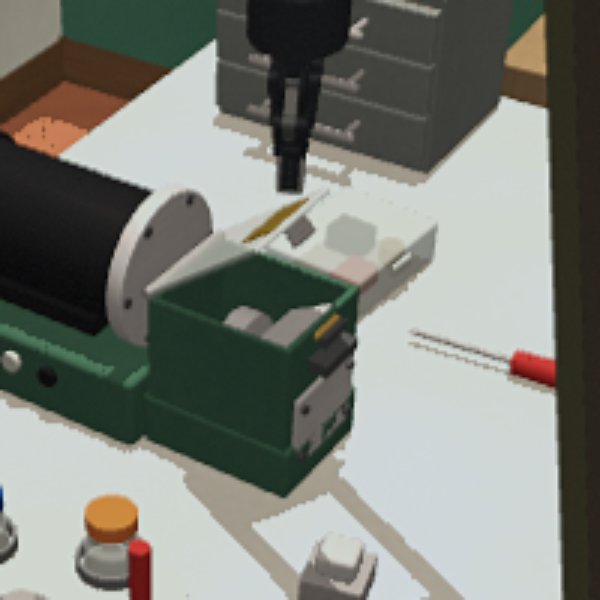

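The fingertip shows at about full-image (376,153), just above the pad (372,163), with no contact yet; checking this against the projection.

Run:
```python
from h import *
S=grab_frame("side");T=grab_frame("top");s=get_state();p=s["tcp_pos"];print(p)
for dz in(0,.011): print(proj(S,p-[0,0,dz]),proj(T,p-[0,0,dz]))
print(proj(S,[.5283,-.209,.227]))
for c in ([.528,-.18,.227],[.528,-.238,.227]): print(proj(S,c))
cv2.imwrite("pics/t1.png",cv2.resize(T["pixels"][170:290,310:430,::-1],None,fx=5,fy=5))
```

```text
[ 0.5183024  -0.21150266  0.2261532 ]
(np.float64(375.47120524164455), np.float64(164.03904284625474)) (np.float64(377.5885662996604), np.float64(243.32671484640292))
(np.float64(375.2629767106254), np.float64(168.00125905684297)) (np.float64(377.1181717802966), np.float64(243.63351109638882))
(np.float64(371.2795176586076), np.float64(163.0087518131678))
(np.float64(365.2086827308629), np.float64(168.62392645240607))
(np.float64(377.40852189724166), np.float64(157.6119157455184))
```

View pics/t1.png

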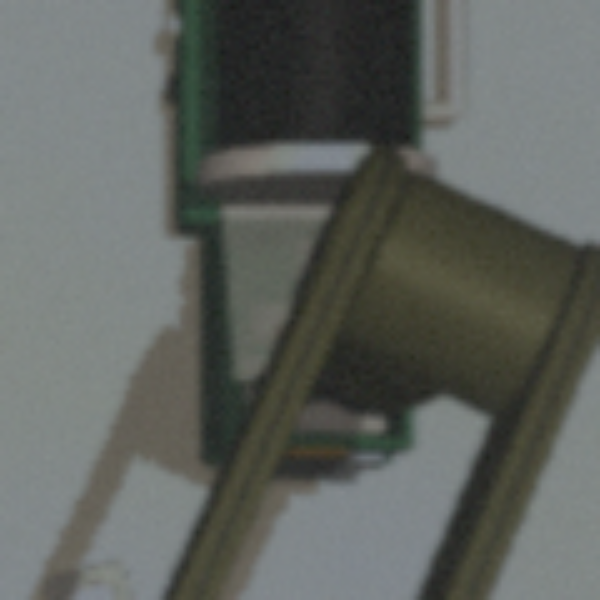

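Run:
```python
from h import *
S=grab_frame("side");cv2.imwrite("pics/s2.png",cv2.resize(S["pixels"][90:290,280:480,::-1],None,fx=3,fy=3))
print(get_state()["time"],get_state()["wrist_force"],get_state()["tcp_pos"])
p=get_state()["tcp_pos"]
for dz in(-.011,0,.05,.062,.15): print(dz,proj(S,p+[0,0,dz]))
```

```text
2.6 [ 0.01868409 -0.81811532  1.21748723] [ 0.51876588 -0.2116138   0.22662656]
-0.011 (np.float64(375.1247097309955), np.float64(167.75429435382637))
0 (np.float64(375.3322458658085), np.float64(163.79075535536595))
0.05 (np.float64(376.30256252511515), np.float64(145.2595828273472))
0.062 (np.float64(376.5422439527068), np.float64(140.68213087507849))
0.15 (np.float64(378.3863394454564), np.float64(105.46347168118018))
```

View pics/s2.png

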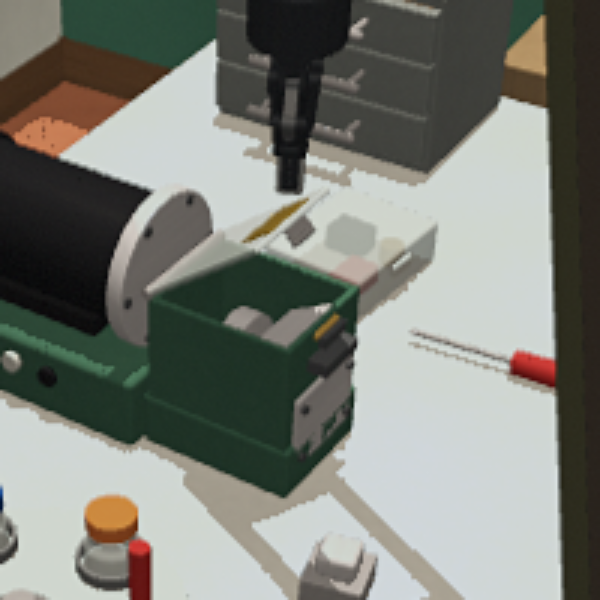

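The pad hasn't moved, and the tip appears about 40 mm higher than projection predicts, a disagreement. I'll descend gently and let the force show where contact is.

>>> arm_command(
  steps=[0,0,0.3,0,0,0,0.3,0,0,0,0.3,0,0,0,0.3,0,0,0,0.3,0,0,0,0.3,0,0,0,0,0,0,0,0,0],
)

```text
time: 3.27
tcp_pos: [0.5188, -0.2114, 0.2084]
tcp_rot: [[0.907, 0.42, -0.001], [0.42, -0.907, 0.0], [-0.0, -0.0, -1.0]]
wrist_force: [0.7, -0.4, 0.0]
gripper_width: 0.0001
```

Run:
```python
from h import *
S=grab_frame("side");cv2.imwrite("pics/s3.png",cv2.resize(S["pixels"][90:290,280:480,::-1],None,fx=3,fy=3))
p=get_state()["tcp_pos"]
print(p,get_state()["wrist_force"],proj(S,p))
```

```text
[ 0.51893485 -0.21146457  0.20860815] [-0.32664275  0.1912957   0.00356084] (np.float64(374.9005796850885), np.float64(170.2706323661269))
```

View pics/s3.png

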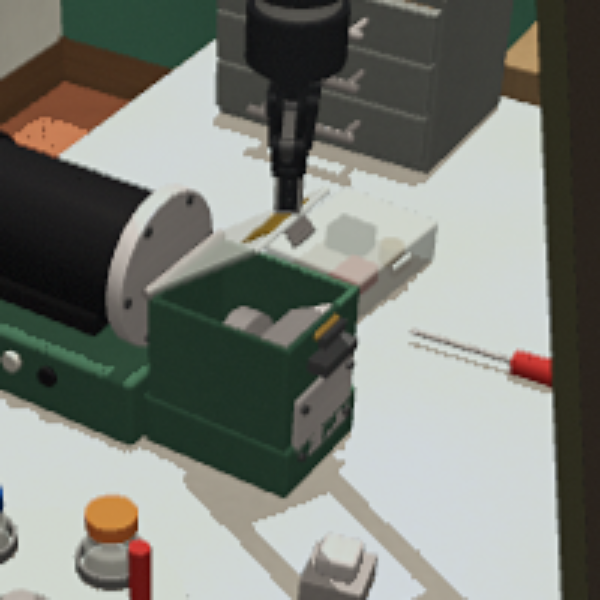

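The tip is now at full-image (376,161), overlapping the pad's far end. That matches the tip being just at the pad surface, about 28 mm higher than the reported TCP. Pressing on along the arc under force control.

>>> arm_command(
  steps=[-0.1,0,0.3,0,-0.1,-0.1,0.3,0,0,-0.1,0.3,0,-0.1,0,0.3,0,-0.1,-0.1,0.3,0,-0.1,0,0.3,0,0,-0.1,0.3,0,0,0,0.3,0],
)

```text
time: 3.98
tcp_pos: [0.5126, -0.2098, 0.1844]
tcp_rot: [[0.907, 0.42, 0.0], [0.42, -0.907, 0.0], [0.0, -0.0, -1.0]]
wrist_force: [-0.1, -0.4, 0.1]
gripper_width: 0.0002
```

Run:
```python
from h import *
S=grab_frame("side");cv2.imwrite("pics/s4.png",cv2.resize(S["pixels"][90:290,280:480,::-1],None,fx=3,fy=3))
p=get_state()["tcp_pos"]
print(p,get_state()["wrist_force"],get_state()["moment"],proj(S,p))
```

```text
[ 0.51236132 -0.2097461   0.18380713] [0.15979961 0.57421536 0.13317709] [-0.04337008  0.02008378  0.0494983 ] (np.float64(376.4761251109697), np.float64(180.14894954099827))
```

View pics/s4.png

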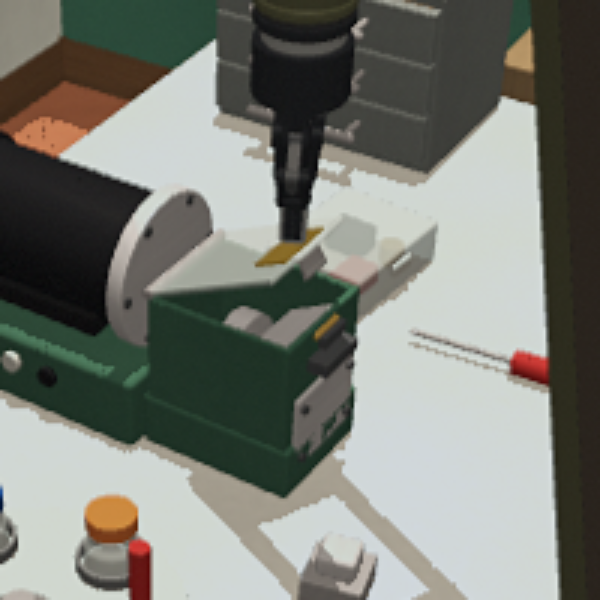

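The cover is coming down, with the tip in the middle of the pad (full-image 377,170). Continuing.

>>> arm_command(
  steps=[-0.1,-0.1,0.4,0,0,0,0.4,0,-0.1,0,0.4,0,0,-0.1,0.4,0,-0.1,0,0.4,0,0,0,0.4,0,-0.1,-0.1,0.4,0,0,0,0.4,0],
)

```text
time: 4.7
tcp_pos: [0.5075, -0.2089, 0.1523]
tcp_rot: [[0.907, 0.42, -0.0], [0.42, -0.907, -0.0], [-0.0, -0.0, -1.0]]
wrist_force: [-1.0, -0.2, 2.6]
gripper_width: 0.0002
```

>>> arm_command(
  steps=[0,0,0.2,0,-0.1,0,0.2,0,0,0,0.2,0,-0.1,0,0.2,0,0,0,0.2,0,0,0,0,0,0,0,0,0,0,0,0,0],
)

```text
time: 5.37
tcp_pos: [0.506, -0.2098, 0.1427]
tcp_rot: [[0.907, 0.42, -0.0], [0.42, -0.907, -0.0], [-0.0, 0.0, -1.0]]
wrist_force: [0.4, 0.5, 1.2]
gripper_width: 0.0005
```

Run:
```python
from h import *
S=grab_frame("side");cv2.imwrite("pics/s5.png",cv2.resize(S["pixels"][90:290,280:480,::-1],None,fx=3,fy=3))
p=get_state()["tcp_pos"]
print(p,get_state()["wrist_force"],get_state()["moment"],proj(S,p))
```

```text
[ 0.50606232 -0.20982722  0.14273569] [-0.51258251 -0.16456121  0.82183412] [0.01520954 0.00610585 0.0145057 ] (np.float64(377.9707489647328), np.float64(194.98952829353004))
```

View pics/s5.png

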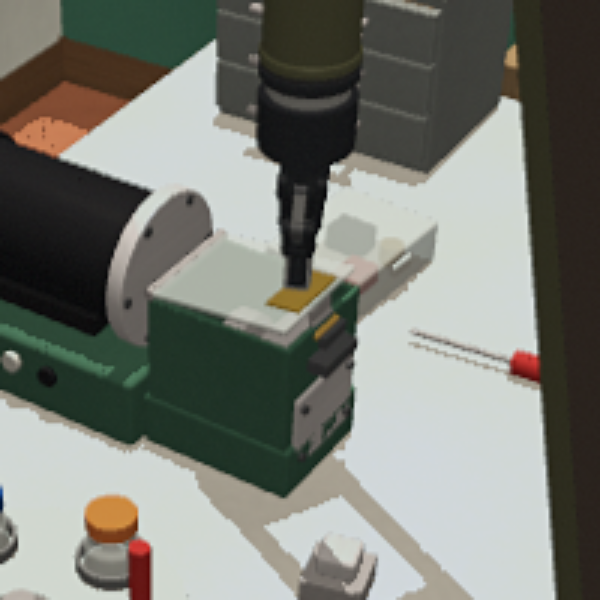

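Nearly shut: the pad is around full-image (380,187) with the front edge still a little raised. Pressing the last centimetre slowly.

>>> arm_command(
  steps=[0,0,0.15,0,0,0,0.15,0,0,0,0.15,0,0,0,0.15,0,0,0,0.1,0,0,0,0.1,0,0,0,0,0,0,0,0,0],
)

```text
time: 6.08
tcp_pos: [0.5055, -0.2098, 0.1349]
tcp_rot: [[0.907, 0.42, -0.001], [0.42, -0.907, -0.0], [-0.001, -0.0, -1.0]]
wrist_force: [-1.5, 0.4, 3.6]
gripper_width: 0.0003
```

>>> arm_command(
  steps=[0,0,0.1,0,0,0,0.1,0,0,0,0.1,0,0,0,0.1,0,0,0,0,0,0,0,0,0,0,0,0,0,0,0,0,0],
)

```text
time: 6.75
tcp_pos: [0.5063, -0.2098, 0.1312]
tcp_rot: [[0.907, 0.42, 0.001], [0.42, -0.907, -0.0], [0.0, 0.0, -1.0]]
wrist_force: [-2.2, 0.7, 6.3]
gripper_width: 0.0001
```

Run:
```python
from h import *
S=grab_frame("side");cv2.imwrite("pics/s6.png",cv2.resize(S["pixels"][90:290,280:480,::-1],None,fx=3,fy=3))
p=get_state()["tcp_pos"]
print(p,get_state()["wrist_force"],get_state()["moment"],proj(S,p))
```

```text
[ 0.50626856 -0.20979377  0.13122632] [-2.91482869  0.13759186  6.07386842] [ 0.0705655   0.44938005 -0.01043132] (np.float64(377.66714574786386), np.float64(198.8238550138578))
```

View pics/s6.png

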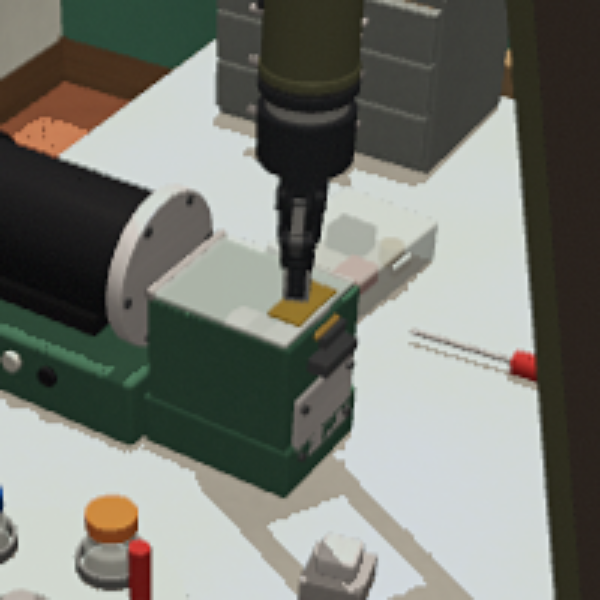

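>>> arm_command(
  steps=[0,0,0.1,0,0,0,0.1,0,0,0,0.1,0,0,0,0,0,0,0,0,0,0,0,0,0,0,0,0,0,0,0,0,0],
)

```text
time: 7.47
tcp_pos: [0.5063, -0.2099, 0.1308]
tcp_rot: [[0.907, 0.42, 0.002], [0.42, -0.907, -0.001], [0.001, 0.002, -1.0]]
wrist_force: [-8.0, 2.7, 21.4]
gripper_width: -0.0
```

Hard stop reached (21 N with almost no travel). Lifting off and checking the catch.

>>> arm_command(
  steps=[0,0,-0.5,0,0,0,-1,0,0,0,-1.5,0,0,0,-1.5,0,0,0,-1.5,0,0,0,-1.5,0,0,0,-1.5,0,0,0,-1,0],
)

```text
time: 8.13
tcp_pos: [0.507, -0.21, 0.2292]
tcp_rot: [[0.907, 0.42, 0.002], [0.42, -0.907, -0.001], [0.002, 0.001, -1.0]]
wrist_force: [1.0, -0.2, 0.0]
gripper_width: 0.0002
```

Run:
```python
from h import *
S=grab_frame("side");cv2.imwrite("pics/s7.png",cv2.resize(S["pixels"][90:290,280:480,::-1],None,fx=3,fy=3))
p=get_state()["tcp_pos"]
print(p,get_state()["wrist_force"],get_state()["q"],proj(S,p))
```

```text
[ 0.50796045 -0.21052835  0.23082211] [ 0.82285367 -0.31281371  0.43005848] [-4.69950544e-01  2.48184270e-01  1.51869878e+00  3.08394236e-04
  1.36950918e+00  6.66908052e-01] (np.float64(379.19769255300145), np.float64(163.77671838275108))
```

View pics/s7.png

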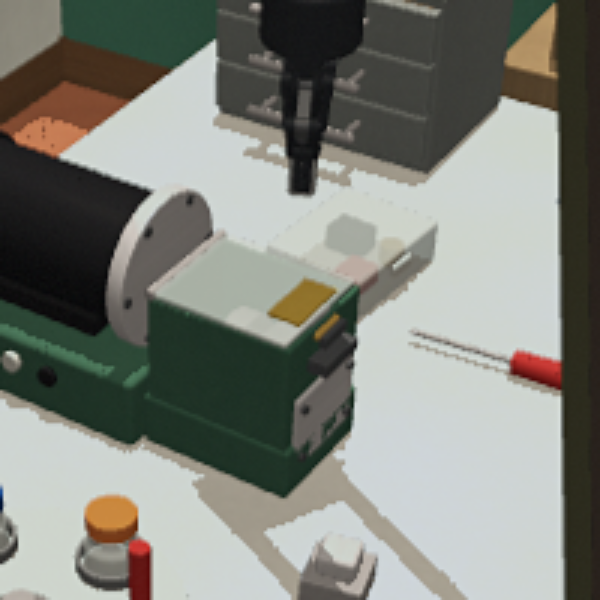

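The cover stays shut on its own: the pad lies flat at full-image (381,190), flush on the housing. Next, travel to the post while opening the gripper and twisting.

>>> arm_command(
  steps=[0.8,-3.2,0,0,0.8,-3.2,0,0,0.8,-3.2,0,0,0.8,-3.2,0,0,0.8,-3.2,0,0,0.8,-3.2,0,0,0.8,-3.2,0,0,0.8,-3.2,0,0],
  claw=6,
)

```text
time: 8.85
tcp_pos: [0.4558, 0.051, 0.2271]
tcp_rot: [[0.908, 0.42, -0.001], [0.42, -0.908, 0.0], [-0.0, -0.0, -1.0]]
wrist_force: [0.7, 1.1, 0.1]
gripper_width: 0.06
```

>>> arm_command(
  steps=[0.7,-3.1,0,0,0.7,-3.1,0,0,0,0,0,-7,0,0,0,-7,0,0,0,-7,0,0,0,-7,0,0,0,-7,0,0,0,-7],
)

```text
time: 9.52
tcp_pos: [0.4429, 0.1118, 0.227]
tcp_rot: [[0.387, 0.922, -0.001], [0.922, -0.387, 0.0], [-0.0, -0.001, -1.0]]
wrist_force: [-0.8, 0.1, 0.3]
gripper_width: 0.0603
```

>>> arm_command(
  steps=[0,0,0,-7,0,0,0,-7,0,0,0,-7,0,0,0,-7,0,0,0,-7,0,0,0,-7,0,0,0,-7,0,0,0,-7],
)

```text
time: 10.18
tcp_pos: [0.4429, 0.1117, 0.227]
tcp_rot: [[-0.548, 0.837, -0.001], [0.837, 0.548, 0.0], [0.001, -0.001, -1.0]]
wrist_force: [0.6, -0.8, -0.5]
gripper_width: 0.0598
```

>>> arm_command(
  steps=[0,0,0,-7,0,0,0,-7,0,0,0,-7,0,0,0,-7,0,0,0,-7,0,0,0,-7,0,0,0,-7,0,0,0,-4],
)

```text
time: 10.85
tcp_pos: [0.4429, 0.1117, 0.227]
tcp_rot: [[-0.998, 0.067, -0.001], [0.067, 0.998, 0.0], [0.001, -0.0, -1.0]]
wrist_force: [0.1, -0.2, 0.6]
gripper_width: 0.0599
```

Run:
```python
from h import *
S=grab_frame("side");T=grab_frame("top")
C=np.zeros((600,800,3),np.uint8)
C[:,:420]=cv2.resize(S["pixels"][180:380,230:370,::-1],(420,600));C[:380,420:]=cv2.resize(T["pixels"][190:310,210:330,::-1],(380,380))
cv2.imwrite("pics/m8.png",C)
p=get_state()["tcp_pos"];R=get_state()["tcp_rot"]
print(p,get_state()["q"],R.round(3).tolist())
for z in (0,.029,.042):print(proj(S,p+[0,0,z]),proj(T,p+[0,0,z]))
```

```text
[0.44295457 0.11164822 0.22708689] [ 1.54235066e-01  1.20326135e-01  1.69586957e+00  1.91535565e-04
  1.32625825e+00 -1.34431446e+00] [[-0.997, 0.072, -0.001], [0.072, 0.997, 0.0], [0.001, -0.0, -1.0]]
(np.float64(327.5944972373537), np.float64(249.01218041487607)) (np.float64(261.42430042377964), np.float64(273.3466354385799))
(np.float64(327.4911943474564), np.float64(237.50294242431266)) (np.float64(260.6243606068536), np.float64(273.0503686564634))
(np.float64(327.4437840478536), np.float64(232.22084023070175)) (np.float64(260.2564048699278), np.float64(272.91409207685865))
```

View pics/m8.png

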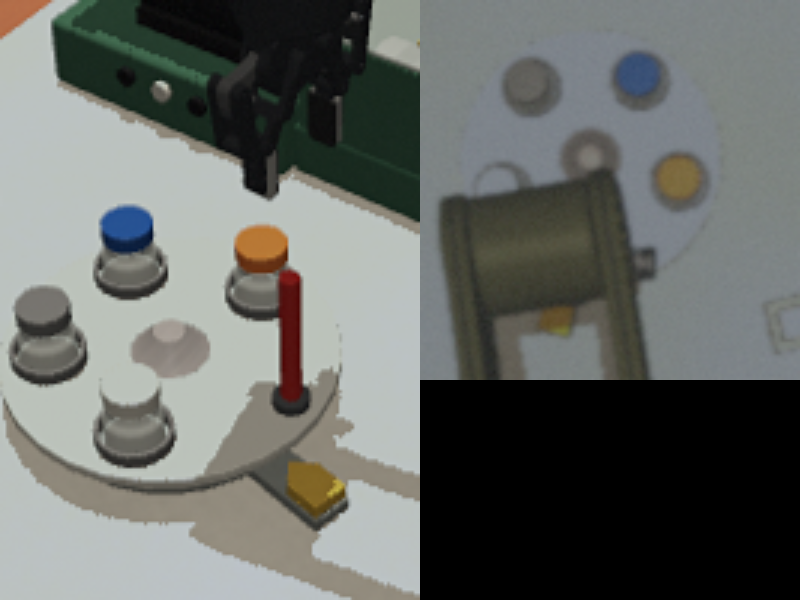

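The fingers straddle the post: tips near (317,244) and (338,227), midpoint (328,235), with the post top at (326,271). Tip height is about TCP +34 mm when open, agreeing with the cover contact. Descending.

>>> arm_command(
  steps=[-0.1,-0.1,1.2,0,-0.1,0,1.2,0,-0.1,0,1.2,0,0,0,1.2,0,0,0,1.2,0,0,0,1.2,0,0,0,1.2,0,0,0,1.0,0],
)

```text
time: 11.62
tcp_pos: [0.4456, 0.1104, 0.1326]
tcp_rot: [[-0.997, 0.075, -0.001], [0.075, 0.997, -0.0], [0.001, -0.0, -1.0]]
wrist_force: [0.1, 0.5, 0.3]
gripper_width: 0.0601
```

Run:
```python
from h import *
S=grab_frame("side")
cv2.imwrite("pics/m9.png",cv2.resize(S["pixels"][180:380,230:400,::-1],(510,600)))
p=get_state()["tcp_pos"];print(p,get_state()["wrist_force"])
```

```text
[0.44427283 0.11015296 0.13096558] [-1.59098175 -0.54964965 -1.04720298]
```

View pics/m9.png

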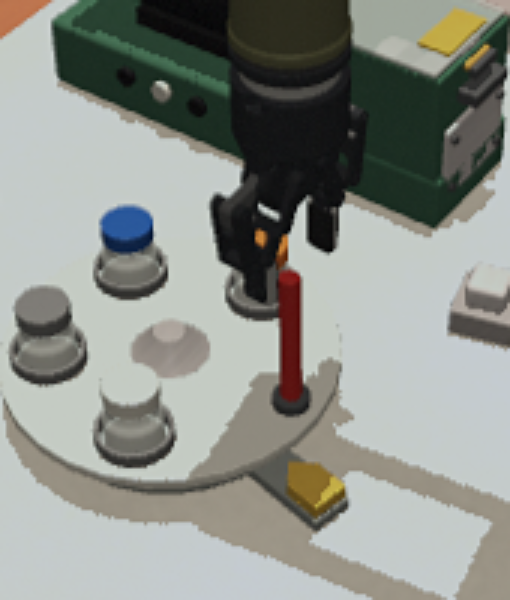

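Tips at (315,280) and (337,263); their midpoint (326,272) coincides with the post top, so the tips are level with it and centred. Going down 3 cm and closing.

>>> arm_command(
  steps=[0,0,0.5,0,0,0,0.5,0,0,0,0.5,0,0,0,0.5,0,0,0,0.5,0,0,0,0.5,0,0,0,0,0,0,0,0,0],
)

```text
time: 12.33
tcp_pos: [0.4457, 0.1103, 0.1034]
tcp_rot: [[-0.997, 0.072, -0.001], [0.072, 0.997, -0.0], [0.001, -0.0, -1.0]]
wrist_force: [-0.1, -0.1, -0.0]
gripper_width: 0.0599
```

Run:
```python
from h import *
S=grab_frame("side")
cv2.imwrite("pics/m10.png",cv2.resize(S["pixels"][180:380,230:400,::-1],(510,600)))
p=get_state()["tcp_pos"];print(p,get_state()["wrist_force"])
```

```text
[0.44604628 0.11036108 0.10366311] [-0.39564462 -0.16577548  0.01234913]
```

View pics/m10.png

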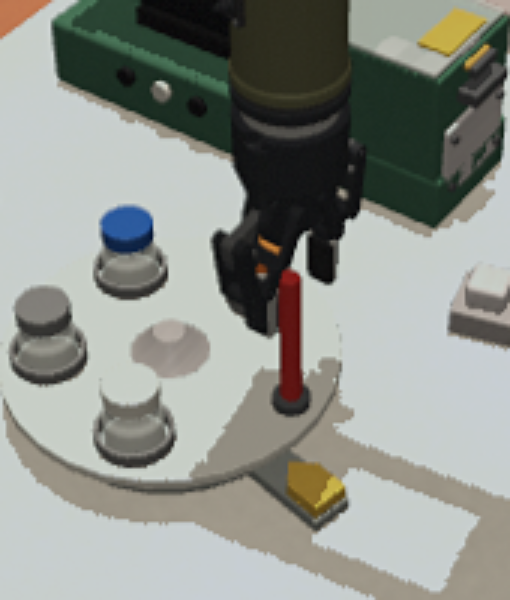

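>>> arm_command(
  steps=[0,0,0,0,0,0,0,0,0,0,0,0,0,0,0,0,0,0,0,0,0,0,0,0,0,0,0,0,0,0,0,0],
  claw=0,
  grip_force=40,
)

```text
time: 13.05
tcp_pos: [0.4464, 0.1104, 0.1041]
tcp_rot: [[-0.997, 0.072, 0.001], [0.072, 0.997, 0.0], [-0.001, 0.0, -1.0]]
wrist_force: [-0.2, -0.1, 5.1]
gripper_width: 0.0149
```

Run:
```python
from h import *
S=grab_frame("side")
cv2.imwrite("pics/m11.png",cv2.resize(S["pixels"][180:380,230:400,::-1],(510,600)))
s=get_state();print(s["tcp_pos"],s["wrist_force"],s["gripper_width"])
```

```text
[0.44635111 0.11043211 0.10406164] [-0.38968527 -0.01769492  5.03675896] 0.015059139282572331
```

View pics/m11.png

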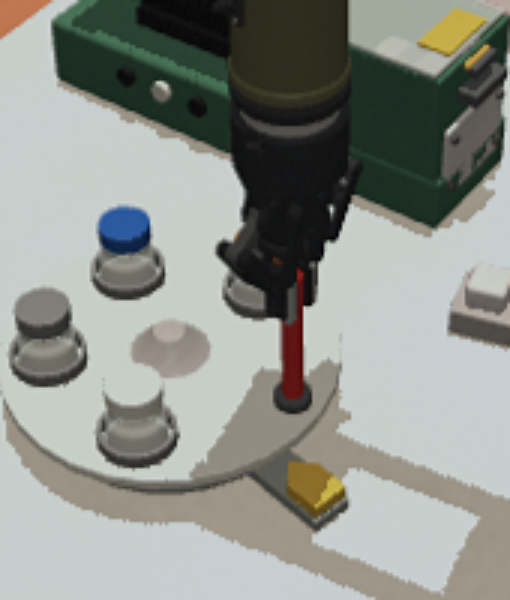

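The post is gripped (width 15 mm, fingers around it at full-image (325,283)). Turning clockwise along the arc.

>>> arm_command(
  steps=[0.043,0.327,0,1.8,0.075,0.656,0,3.6,0.075,0.656,0,3.6,0.075,0.656,0,3.6,0.075,0.656,0,3.6,0.075,0.656,0,3.6,0.075,0.656,0,3.6,0.075,0.656,0,3.6],
)

```text
time: 13.77
tcp_pos: [0.4551, 0.1589, 0.1041]
tcp_rot: [[-0.854, 0.52, 0.002], [0.52, 0.854, -0.0], [-0.002, 0.001, -1.0]]
wrist_force: [0.9, -0.7, 3.6]
gripper_width: 0.0148
```

Run:
```python
from h import *
s=get_state();p=s["tcp_pos"];R=s["tcp_rot"]
v=p[:2]-[.5511,.118];print(p,s["wrist_force"],s["moment"],s["gripper_width"],np.hypot(*v),np.degrees(np.arctan2(v[1],v[0])),np.degrees(np.arctan2(R[1,0],R[0,0])))
```

```text
[0.45509199 0.15893952 0.10406466] [ 0.91401447 -0.65600021  3.61726344] [-0.30988451 -0.21643922  0.00607708] 0.014789724125521812 0.10437232337618454 156.90573982026703 148.69608457684882
```

>>> arm_command(
  steps=[0.075,0.656,0,3.6,0.075,0.656,0,3.6,0.075,0.656,0,3.6,0.075,0.656,0,3.6,0.075,0.656,0,3.6,0.075,0.656,0,3.6,0.075,0.656,0,3.6,0.075,0.656,0,3.6],
)

```text
time: 14.43
tcp_pos: [0.4871, 0.1999, 0.104]
tcp_rot: [[-0.499, 0.867, 0.002], [0.867, 0.499, -0.001], [-0.002, 0.001, -1.0]]
wrist_force: [3.0, -3.2, 2.5]
gripper_width: 0.015
```

>>> arm_command(
  steps=[0.075,0.656,0,3.6,0.075,0.656,0,3.6,0.075,0.656,0,3.6,0.075,0.656,0,3.6,0.075,0.656,0,3.6,0.075,0.656,0,3.6,0.075,0.656,0,3.6,0.043,0.327,0,1.8],
)

```text
time: 15.1
tcp_pos: [0.5317, 0.2199, 0.1041]
tcp_rot: [[-0.051, 0.999, 0.002], [0.999, 0.051, -0.002], [-0.002, 0.002, -1.0]]
wrist_force: [0.5, -4.0, 6.4]
gripper_width: 0.0151
```

Run:
```python
from h import *
s=get_state();p=s["tcp_pos"];R=s["tcp_rot"]
v=p[:2]-[.5511,.118];print(p,s["wrist_force"],s["moment"],s["gripper_width"],np.hypot(*v),np.degrees(np.arctan2(v[1],v[0])),np.degrees(np.arctan2(R[1,0],R[0,0])))
S=grab_frame("side");T=grab_frame("top")
C=np.zeros((600,800,3),np.uint8)
C[:,:420]=cv2.resize(S["pixels"][180:380,230:370,::-1],(420,600));C[:380,420:]=cv2.resize(T["pixels"][190:310,210:330,::-1],(380,380))
cv2.imwrite("pics/m12.png",C)
for n,f,box in(("S",S,(225,230,365,360)),("T",T,(215,190,320,300))):
    for c,a in dict(orange=(8,19,130,90),yellow=(20,34,90,80)).items():
        for st,ce,_ in blobs(f,*a,box): print(n,c,st,ce)
```

```text
[0.53170627 0.21992788 0.10407464] [ 0.52971076 -4.01223231  6.43826194] [-0.66999122  0.01579354  0.09030984] 0.015128309735100392 0.10375648865655741 100.77285170028983 92.92156163177889
S orange [308, 291, 18, 18, 271] [316.5, 299.9]
S yellow [326, 334, 19, 19, 249] [334.0, 342.2]
T yellow [253, 262, 13, 13, 127] [259.0, 268.2]
T yellow [249, 282, 9, 14, 96] [253.2, 288.3]
```

View pics/m12.png

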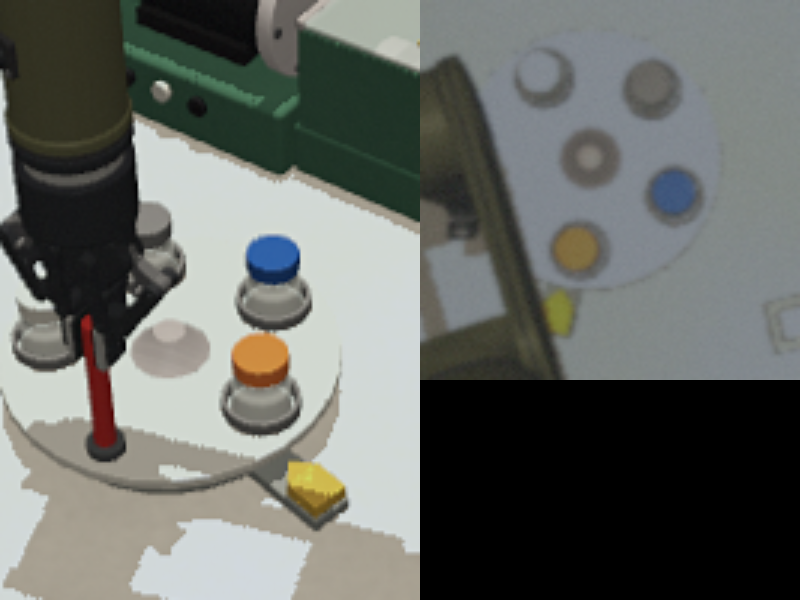

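Run:
```python
from h import *
S=grab_frame("side");T=grab_frame("top")
o=tri(T,[259.0,268.2],S,[316.5,299]);print(o)
po=plane(T,[259.0,268.2],.096)[0][:2]; po2=plane(S,[316.5,298.5],.094)[0][:2]; print(po,po2)
pt=np.array([.4014,.1542])
# pointer axis: minAreaRect of pointer mask corners on plane z=.024 in both views
for f,box in((T,(240,276,265,300)),(S,(320,330,350,365))):
    m=blobs(f,20,34,90,80,box)[0][2];uv=np.argwhere(m)[:,::-1]
    P=plane(f,uv,.024)[:,:2];c=P.mean(0);w,v=np.linalg.eigh(np.cov((P-c).T));d=v[:,1];print("ptr",c,np.degrees(np.arctan2(d[1],d[0]))%180,np.sqrt(w*12))
# refine center by the 5-point data: orange before/after, blue before
b0=np.array([.6258,.0674]);o0=np.array([.5268,.0303])
hsv=blobs(T,100,125,100,60,(270,235,300,262));print([x[:2] for x in hsv])
bb=plane(T,hsv[0][1],.096)[0][:2]
X=np.array([b0,o0,po,bb]);print("blue",bb)
from scipy.optimize import least_squares
r=least_squares(lambda c:np.hypot(*(X-c).T)-.09,[.55,.118]);print("centre",r.x,r.fun)
for c in(r.x,np.array([.5511,.118])):
    a=lambda p:np.degrees(np.arctan2(*(p-c)[::-1]))%360
    print([a(x).round(2) for x in(po,po2,pt,o0,b0,bb)], "rot o",a(o0)-a(po),"rot b",a(b0)-a(bb))
s=get_state();print(s["tcp_pos"],s["wrist_force"],s["q"][-1])
```

```text
(array([0.46184235, 0.1281967 , 0.09307052]), np.float64(0.0013204196113390724))
[0.46229787 0.12830917] [0.46154011 0.12743476]
ptr [0.40339529 0.15282851] 4.817013888415829 [0.0245509  0.03654555]
ptr [0.39902295 0.15701857] 149.97079737629588 [0.03172271 0.04415903]
[([284, 244, 12, 13, 121], [289.7, 250.0])]
blue [0.51440384 0.03573767]
centre [0.55136762 0.11740147] [-0.00033213  0.00049992 -0.00026485 -0.00036018]
[np.float64(173.02), np.float64(173.63), np.float64(166.21), np.float64(254.25), np.float64(326.11), np.float64(245.65)] rot o 81.23031716186097 rot b 80.46106683390855
[np.float64(173.38), np.float64(173.99), np.float64(166.41), np.float64(254.51), np.float64(325.89), np.float64(245.96)] rot o 81.13487085757828 rot b 79.92825732264214
[0.53108898 0.21980786 0.10410265] [-0.23723118 -3.91535966  5.46554073] 0.2678083987086701
```

Orange lid measured at 173.3° about the axis versus the pointer at 166.3°, so about 7° more is needed. The jars are all upright.

>>> arm_command(
  steps=[0,0.43,0,2.4,0,0.43,0,2.3,0,0.43,0,2.3,0,0,0,0,0,0,0,0,0,0,0,0,0,0,0,0,0,0,0,0],
)

```text
time: 15.97
tcp_pos: [0.5433, 0.2215, 0.1041]
tcp_rot: [[0.067, 0.998, 0.001], [0.998, -0.067, 0.0], [0.001, 0.001, -1.0]]
wrist_force: [0.4, 0.4, 5.2]
gripper_width: 0.0147
```

```bash
cat > meas.py <<'E'
from h import *
import sys
S=grab_frame("side");T=grab_frame("top")
C=np.zeros((600,800,3),np.uint8)
C[:,:420]=cv2.resize(S["pixels"][180:380,230:370,::-1],(420,600));C[:380,420:]=cv2.resize(T["pixels"][190:310,210:330,::-1],(380,380))
cv2.imwrite(f"pics/{sys.argv[1]}.png",C)
bs=[x for x in blobs(S,8,19,130,90,(290,270,345,330))][0];bt=max(blobs(T,20,34,90,80,(245,250,275,281)),key=lambda b:b[0][4])
bl=max(blobs(T,100,125,100,60,(260,225,305,275)),key=lambda b:b[0][4])
print(bs[:2],bt[:2],bl[:2])
po=plane(T,bt[1],.096)[0][:2];us=[bs[1][0],bs[1][1]-1.2];po2=plane(S,us,.094)[0][:2];pb=plane(T,bl[1],.096)[0][:2]
print(po,po2)
for c in(np.array([.5514,.1174]),np.array([.5511,.118])):
    a=lambda p:round(np.degrees(np.arctan2(*(p-c)[::-1]))%360,2)
    ptr=[plane(f,u,z)[0][:2] for f,u,z in((T,[252.8,288.8],.022),(S,[334,342.1],.02),(S,[326,333.3],.024),(T,[253.3,281],.024))]
    print("o",a(po),a(po2),np.hypot(*(po-c)),"b",a(pb),"ptr",[a(x) for x in ptr],[np.hypot(*(x-c)).round(3) for x in ptr])
s=get_state();print(s["time"],s["tcp_pos"],s["wrist_force"],s["gripper_width"],abs(s["joint_velocities"]).max())
E
python3 meas.py m13
```

```text
([304, 294, 19, 18, 276], [313.1, 302.4]) ([250, 262, 13, 13, 126], [255.9, 267.7]) ([283, 247, 12, 13, 121], [288.3, 253.1])
[0.46400903 0.13750965] [0.46307926 0.1378704 ]
o 167.04 166.95 0.08967485634690012 b 239.15 ptr [np.float64(166.11), np.float64(166.32), np.float64(167.27), np.float64(164.48)] [np.float64(0.154), np.float64(0.155), np.float64(0.128), np.float64(0.13)]
o 167.37 167.28 0.0892494464958557 b 239.51 ptr [np.float64(166.3), np.float64(166.51), np.float64(167.5), np.float64(164.7)] [np.float64(0.154), np.float64(0.154), np.float64(0.128), np.float64(0.13)]
16.0667 [0.54335427 0.22156106 0.10412685] [-0.39681567  0.96285311  4.59141346] 0.01474186599940383 0.0010877445095323144
```

View pics/m13.png

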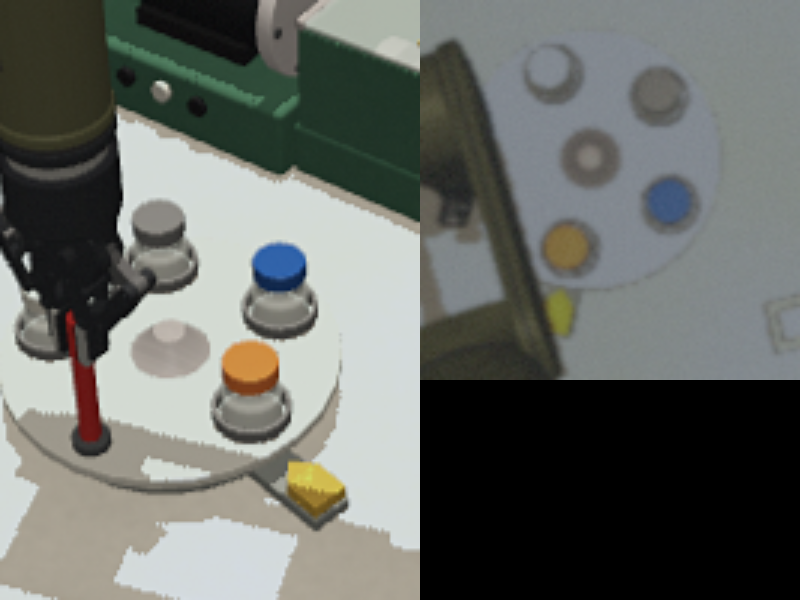

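Orange jar at 167.1° and pointer at 166.3°; turning 0.8° more.

>>> arm_command(
  steps=[0,0.14,0,0.8,0,0,0,0,0,0,0,0,0,0,0,0,0,0,0,0,0,0,0,0,0,0,0,0,0,0,0,0],
)

```text
time: 16.73
tcp_pos: [0.5448, 0.2217, 0.1041]
tcp_rot: [[0.082, 0.997, 0.001], [0.997, -0.082, 0.001], [0.001, 0.001, -1.0]]
wrist_force: [0.9, 1.0, 6.2]
gripper_width: 0.0149
```

```bash
python3 meas.py m14; python3 -c "
from h import *
S=grab_frame('side');cv2.imwrite('pics/s14.png',S['pixels'][:,:,::-1])
T=grab_frame('top')
y=[max(blobs(f,20,34,90,80,b),key=lambda b:b[0][4])[1] for f,b in((S,(360,170,410,215)),(T,(355,225,400,255)))];print(y,tri(S,y[0],T,y[1]))"
```

```text
([304, 294, 18, 18, 275], [312.5, 302.6]) ([249, 262, 13, 12, 118], [255.4, 267.6]) ([282, 248, 13, 12, 123], [287.8, 253.6])
[0.46434266 0.13899269] [0.46380378 0.13903323]
o 166.07 166.13 0.08969517579092307 b 237.85 ptr [np.float64(166.11), np.float64(166.32), np.float64(167.27), np.float64(164.48)] [np.float64(0.154), np.float64(0.155), np.float64(0.128), np.float64(0.13)]
o 166.4 166.45 0.08926101574968891 b 238.21 ptr [np.float64(166.3), np.float64(166.51), np.float64(167.5), np.float64(164.7)] [np.float64(0.154), np.float64(0.154), np.float64(0.128), np.float64(0.13)]
16.8333 [0.54477267 0.22165821 0.10409391] [-0.51377913  1.55212384  3.97206024] 0.014692594102211676 0.0022255888411432784
[[380.2, 190.2], [373.5, 250.5]] (array([ 0.50147881, -0.2078219 ,  0.1598275 ]), np.float64(0.0030969730847960875))
```

View pics/s14.png

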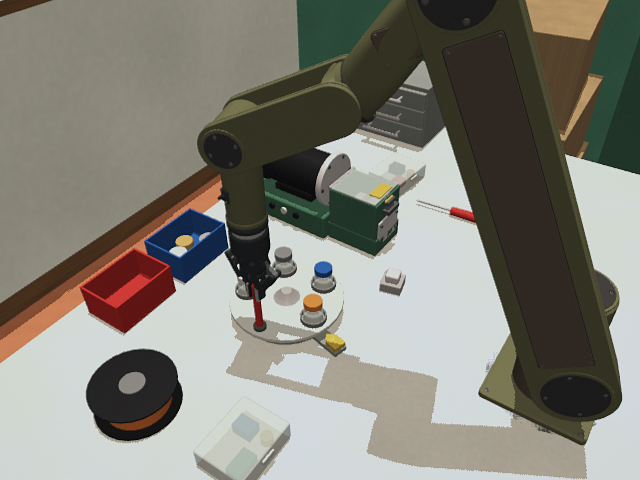

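The orange jar (lid at 313,303) is lined up with the pointer (334,342), the cover pad is at 160 mm (shut), and nothing else has moved. Handing in.

```bash
python3 -c "
from plant import *
print(job_done())"
```

```text
the job is handed in; nothing more can be done
None
```

I pressed the cover shut, took the hand off it, then turned the carousel about 88° clockwise by its red post. I handed in at about 17 s, still gripping the post; the hand-in gives no verdict.

- **Cover:** it hit its hard stop at about 21 N and stayed shut after I let go. The pad measured 159.8 mm above the table at the end, against 160 mm when shut. The two camera rays for that point missed each other by 3 mm.
- **Carousel:** the orange jar stands at 166.1–166.5° about the axis and the pointer's middle at 166.1–166.5°. The pointer's tip, read by eye from single pixels, scattered more, at 164.5–167.5°. The joints were practically still, with light forces of about 1.5 N sideways and 4 N upward.
- **Rest of the scene:** the orange, blue and grey jars stand upright in their seats. The white one is partly hidden by the gripper, but what shows looks seated. By eye, the other things on the table had not moved.
- **Disagreement:** the fingertips really stood about 29 mm above the reported TCP, not 11 mm below it as the description says. The images and the contact with the cover agreed on this, so I worked with the measured offset.

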